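# Open the seed canister with the unknown thread hand

### The arm

A 6-joint arm with a two-finger parallel gripper is mounted at the origin on the work surface. World frame = base frame: x ahead of the robot, y to its left, z up, the work surface at z = 0. Lengths are in m, angles in rad, forces in N, time in s.
With the tool pointing down it reaches from about 0.325 to 0.775 m from the base axis. Payload 9.3 kg.
Tool frame: the origin (TCP) lies midway between the tips of the shut fingers; the grasp point (between the pads) lies 19 mm behind it; z points along the fingers, y is the line along which they close (so a half turn about z gives the same grasp; the last joint's range is limited). The gripper opens to 85 mm and grips with 20 to 120 N. Pads are 22 mm wide; open, the fingers measure 114 mm over their backs; the gripper's body (76 mm by 85 mm) begins 54 mm behind the grasp point. The pads swing forward as they close: fully open they stand 13 mm farther back than shut.
Start: joints at [1.023, 0.259, 0.021, 1.334, 0, 1.418], TCP at [0.212, 0.508, 0.231] pointing down, gripper open.
Joint ranges: [-3.04, 3.04], [-0.91, 1.82], [-1.04, 1.36], [-1.92, 1.95], [-1.52, 1.45], [-3.14, 3.14]. Speed limits (rad/s): [2.22, 2.22, 2.79, 3.14, 3.14, 3.14].

### API

Orientations are given as a 3x3 rotation matrix whose columns are the frame's x, y, z axes.
In Python, from bench import monitor, viewer, ticket gives the robot as it stands.
- The arm moves only by the shell command python3 -m pendant 'ROWS' [FORCE]. ROWS is JSON, a list of rows, each an object with "delta_pos": the shift along the world's x, y, z scaled (see below), a list of three; "angular": the turn, a rotation vector about the world's x, y, z scaled (see below), a list of three; "gripper": the opening, from -1 (shut) to 1 (fully open). In form: [{"delta_pos": [tx, ty, tz], "angular": [wx, wy, wz], "gripper": gripper}, ...]. A call has 1 to 20 rows; each row is the pose to reach, as a shift and turn from the pose commanded when the call began; what a row does not reach only later rows make up. The controller multiplies each number of a shift by 250 mm and each number of a turn by 90 degrees. A row lasts 1/10 s, in which the tool goes at most 50 mm and 8.59 degrees, less where a joint would pass 70% of its speed; a pose out of reach is approached as far as the arm can. A call with a number of a shift or a turn outside -1 to 1 is refused whole. A call with a gripper value outside its range is refused whole. The fingers move at their own pace and stop on an object; FORCE is the grip in N (left out, the last holds). Time passes only in rows, so rows that repeat a pose let the fingers close. It gives the time, the measured TCP pose, the force, the opening and the grip force at its end, in the units of the state.
- monitor.read_state(): the state, without advancing time (a new reading comes with each control period).
- viewer.snapshot(name): name is "scene" or "top" or "wrist"; returns a dict with "pixels" (480x640x3 uint8, red, green, blue), "fx", "fy", "cx", "cy" (pixels), "world_from_camera" (4x4, takes a point from camera to world coordinates); the wrist camera has in their place "mount" (4x4, takes a point from camera to tool coordinates, whose origin is the TCP and whose axes are the flange's). Camera axes: x right, y down, z forward; pixel columns grow to the right and rows downward; lengths in m; the calibration is good to about 2 mm. A picture is of the moment at which its call begins: read the wrist's pose just before it. There is no depth.
- ticket.job_done(): hands the job in; it is judged then, once.
Trained networks look in a picture, given as the dict that the camera call returned (one of the last four; its "shot" number tells which), for a name from the list of things; names that differ only in an ending like _2 or _b are one class to them, and where a whole thing is asked for, a point or a joint stands for the part that bears it (a point fixed in the world has none). Each returns a list of dicts, best first, with "confidence" (0 to 1); they miss things now and then, are a little off and sometimes report something else, mostly with a low value. They report only what shows in the picture. A call takes as long as a camera call. They do not tell look-alikes from the thing itself.
- viewer.recognise(picture, query): "position" ([column, row] in pixels, amid what is visible of it).
- viewer.tip_of(picture, query): "position" ([column, row] in pixels: a listed point, or the origin of a listed thing).
The state is a dict: "time": time; "q": joint angles; "joint_vel": joint speeds; "joint_torque": joint torques, N m; "eef_pos": TCP position; "tcp_rot": TCP orientation; "force": force on the tool from outside, world axes, zero at the start; "wrist_torque": the same for the moment, N m; "grip_width": finger opening in m; "grip_force": force on a finger pad.
Only numpy, scipy, OpenCV 4.12 (cv2) and the standard library are available. Lean on these libraries where they do the work, as an engineer would, in place of code of your own. Each camera call takes 0.05 s, during which the arm holds its last target. There are 200 camera calls.

### The job

Open the steel seed canister that is screwed to the bench: nobody remembers which way its wing-grip cap unlocks, so try turning it one way and, if it stops short and stays locked, the other way; once it is turned free, lift it straight up off the neck. Finish while still holding the cap level in the gripper, straight above the open canister with about 5 cm of clear air between cap and neck: do not put it down or let go. Leave the other things on the bench where they are.

Things in the scene. Friction and masses are not known exactly. Their poses are not given: they have to be found in the camera images.
- canister: Plain steel seed canister, fixed to the bench. Foot flange 150 mm diameter and 6 mm high, drum 116 mm diameter up to its flat shoulder 110 mm above the bench, then a neck with its rim 136 mm above the bench, hidden under the cap. Origin on its axis at bench level, z up; x is the direction in which the cap's wing points, within 5 degrees, while locked.
- cap: Loose grey plastic quarter-turn cap, about 120 g: ribbed round skirt 78 mm diameter, flat disc top 32 mm above the skirt's lower edge, and on it an upright straight wing 50 mm long, 14 mm thick, 34 mm high, centred on the axis. Origin on the axis at the skirt's lower edge (112 mm above the bench when seated), z up, x along the wing, y across its thickness.
- wing (a point): Point on the cap's axis at half height of the wing, 17 mm above the disc's flat top and 17 mm below the wing's top; 161 mm above the bench when seated. Axes as the cap's. The cap turns easily and has 1.5 mm of play up and down. Skirt and neck overlap by 24 mm: it is off the neck once raised by more than that.
- rim (a point): Centre of the canister's neck rim, on the axis, 136 mm above the bench; axes as the canister's. Under the cap two lugs lock beneath ledges. One way the wing turns to about 65 degrees from the canister's x and the cap lifts freely there (clear from 56 to 71, firm end stop at 72). The other way a firm stop at about 15 degrees keeps it locked. Which way differs by start and is unseen.
- tray: Green plastic seed-starting tray with 12 cells, 220 x 280 x 55 mm; origin under its centre. Bystander.
- trowel: Stainless trowel with wooden handle, about 310 mm long, 60 mm wide and 30 mm high, lying along its x axis, blade to +x; origin under its neck at bench level. Bystander.
- tag_holder: Dark hard silicone block 50 x 80 x 30 mm with four white plant tags upright in it, 78 mm high in all; origin under its centre. Bystander.
- pot: Terracotta pot, 110 mm across the rim and 100 mm high; origin under its centre. Bystander.
- jar: Glass jar with a plain flat metal lid without wing, 72 mm diameter, 115 mm high; origin under its centre. Bystander.
- dibber: Wooden dibber, a round-ended rod 160 mm long and 24 mm thick, lying along its x axis. Bystander.
- small_pot: Small terracotta pot, 72 mm across the rim and 65 mm high; origin under its centre. Bystander.
Things that resemble listed ones, but are neither listed nor needed, are in the scene too. What is shaped like the canister but purple or yellow is not meant.

How it is judged:
By the outcome, as a careful person would: the job done as asked, in the order asked, and still so for the second after the job is handed in, while the arm keeps its last pose, push and grip.
It also fails if it takes over 45 s, if anything falls off the work surface, if the arm or the gripper's body presses on something with over 40 N, if the wrist force passes 120 N, or if a joint passes its speed limit or range.

## Working session

There is one attempt and no reset: what is moved stays moved. The work goes in short steps, Python scripts to look and compute and a shell command to move; the robot and the scene stay as the last step left them, time stands still between calls to the robot, and variables do not carry over. Pictures are saved under pics/ and viewed, at most 10 in all, crops included, and the job is handed in when it is done.

```bash
mkdir -p pics; cat > h.py <<'E'
import numpy as np, cv2
from bench import monitor, viewer
def ray(p,px,st=None):
    if 'world_from_camera' in p: T=np.array(p['world_from_camera'])
    else:
        W=np.eye(4);W[:3,:3]=st['tcp_rot'];W[:3,3]=st['eef_pos'];T=W@np.array(p['mount'])
    d=T[:3,:3]@np.array([(px[0]-p['cx'])/p['fx'],(px[1]-p['cy'])/p['fy'],1])
    return T[:3,3],d
def at_z(p,px,z,st=None):
    o,d=ray(p,px,st); return o+d*(z-o[2])/d[2]
def save(p,n): cv2.imwrite('pics/'+n,np.array(p['pixels'])[:,:,::-1])
E
python3 - <<'E'
from h import *
np.set_printoptions(precision=4,suppress=True)
s=monitor.read_state();print(s['time'],s['eef_pos'],s['tcp_rot'],s['force'])
for n in ['scene','top']:
    p=viewer.snapshot(n);save(p,n+'1.png')
    for q,z in [('wing',.161),('rim',.136),('canister',0),('cap',.112)]:
        for r in viewer.tip_of(p,q)[:4]: print(n,q,r['confidence'],np.round(r['position'],1),at_z(p,r['position'],z))
E
```

```text
0.0 [0.2114 0.5074 0.2307] [[-0.9231  0.3846 -0.0007]
 [ 0.3846  0.9231 -0.0012]
 [ 0.0002 -0.0014 -1.    ]] [-0.8298 -0.0051 -0.3347]
scene wing 0.86 [293.1 242.2] [ 0.5206 -0.0894  0.161 ]
scene wing 0.31 [204.7 337.8] [ 0.5083 -0.4287  0.161 ]
scene rim 0.9 [369. 213.] [0.6318 0.131  0.136 ]
scene rim 0.87 [224.5 223.3] [ 0.3124 -0.1402  0.136 ]
scene rim 0.72 [349.7 314.2] [ 0.7568 -0.1671  0.136 ]
scene rim 0.61 [295.2 250.7] [ 0.5318 -0.0964  0.136 ]
scene canister 0.92 [235.8 245.7] [ 0.3179 -0.1276 -0.    ]
scene canister 0.72 [345.  337.1] [ 0.7606 -0.1795  0.    ]
scene canister 0.59 [297.7 270.9] [ 0.5291 -0.0875  0.    ]
scene canister 0.56 [364.7 235.7] [0.6285 0.138  0.    ]
scene cap 0.88 [297.9 255.3] [ 0.5379 -0.0932  0.112 ]
scene cap 0.74 [376.4 292.3] [ 0.7775 -0.0638  0.112 ]
top wing 0.68 [350.8 241. ] [ 0.5355 -0.1003  0.161 ]
top wing 0.33 [426.5 190.1] [ 0.6639 -0.2923  0.161 ]
top rim 0.84 [366.6 332.6] [ 0.3159 -0.1362  0.136 ]
top rim 0.79 [377.9 156.5] [ 0.7613 -0.1773  0.136 ]
top rim 0.65 [256.7 207.3] [0.627 0.133 0.136]
top rim 0.63 [346.4 244.1] [ 0.5321 -0.0915  0.136 ]
top canister 0.97 [356.4 327.7] [ 0.3264 -0.1255  0.    ]
top canister 0.9 [342.9 250.8] [ 0.5363 -0.0927  0.    ]
top canister 0.84 [261.  220.2] [0.624  0.1357 0.    ]
top canister 0.73 [368.7 176.9] [ 0.7501 -0.1704  0.    ]
top cap 0.61 [347.7 246.5] [ 0.53   -0.0967  0.112 ]
```

View pics/scene1.png

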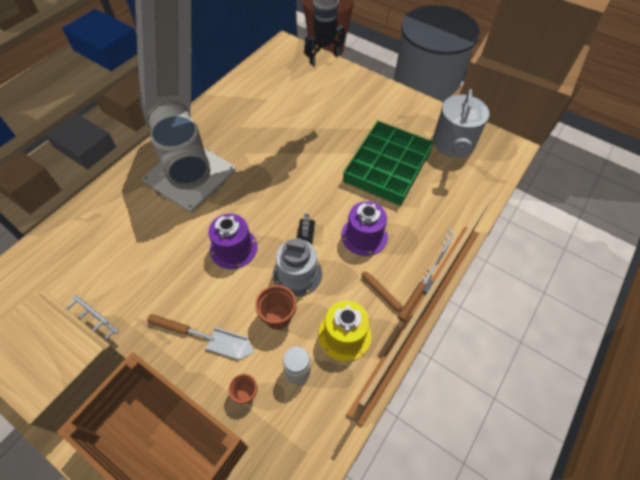

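View pics/top1.png

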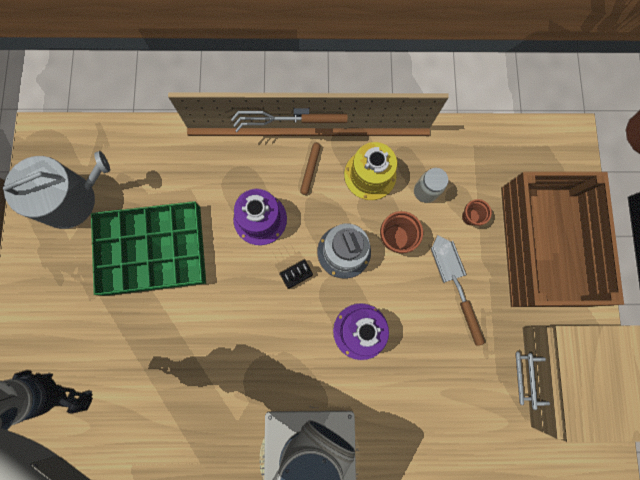

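The scene view shows the plain steel canister with its grey wing cap at about (297,250); the top view shows it at (347,247), at world (0.53, -0.095). In the top view the wing runs from about (343,232) to (358,250), which is roughly 40° yaw. The purple and yellow ones are look-alikes. I'm moving above the cap now with tool x near 220°.

```bash
python3 -m pendant '[{"delta_pos":[0.5,-1,0.4],"angular":[0,0,0.35],"gripper":1},{"delta_pos":[0.5,-1,0.4],"angular":[0,0,0.35],"gripper":1},{"delta_pos":[0.5,-1,0.4],"angular":[0,0,0.35],"gripper":1},{"delta_pos":[0.5,-1,0.4],"angular":[0,0,0.35],"gripper":1},{"delta_pos":[0.5,-1,0.4],"angular":[0,0,0.35],"gripper":1},{"delta_pos":[0.5,-1,0.4],"angular":[0,0,0.35],"gripper":1},{"delta_pos":[0.5,-1,0.4],"angular":[0,0,0.35],"gripper":1}]'
python3 -m pendant '[{"delta_pos":[0.6,-1,0],"angular":[0,0,0.35],"gripper":1},{"delta_pos":[0.6,-1,0],"angular":[0,0,0.35],"gripper":1},{"delta_pos":[0.6,-1,0],"angular":[0,0,0.35],"gripper":1},{"delta_pos":[0.6,-1,0],"angular":[0,0,0.35],"gripper":1},{"delta_pos":[0.6,-1,0],"angular":[0,0,0.35],"gripper":1},{"delta_pos":[0.6,-1,0],"angular":[0,0,0.35],"gripper":1},{"delta_pos":[0.6,-1,0],"angular":[0,0,0.35],"gripper":1}]'
python3 -m pendant '[{"delta_pos":[0.17,-0.41,0],"angular":[0,0,0],"gripper":1},{"delta_pos":[0.17,-0.41,0],"angular":[0,0,0],"gripper":1},{"delta_pos":[0.17,-0.41,0],"angular":[0,0,0],"gripper":1},{"delta_pos":[0.17,-0.41,0],"angular":[0,0,0],"gripper":1}]'
python3 - <<'E'
from h import *
np.set_printoptions(precision=4,suppress=True)
s=monitor.read_state();print(s['time'],s['q'],s['eef_pos'],s['tcp_rot'],s['force'])
p=viewer.snapshot('wrist');save(p,'w1.png');print(p['mount'],p['fx'],p['cx'],p['cy'])
for q,z in [('wing',.161),('rim',.136),('canister',0),('cap',.112)]:
    for r in viewer.tip_of(p,q)[:3]: print(q,r['confidence'],np.round(r['position'],1),at_z(p,r['position'],z,s))
E
```

```text
time: 1.2
eef_pos: [0.3384, 0.2546, 0.3332]
tcp_rot: [[-0.989, -0.15, 0.003], [-0.15, 0.989, 0.001], [-0.003, 0.0, -1.0]]
force: [0.0, -0.2, 0.2]
grip_width: 0.0854
grip_force: 0.0
time: 1.9
eef_pos: [0.488, 0.0051, 0.3305]
tcp_rot: [[-0.763, -0.646, -0.001], [-0.646, 0.763, -0.0], [0.001, 0.0, -1.0]]
force: [0.1, 0.7, -0.9]
grip_width: 0.0854
grip_force: 0.0
time: 2.3
eef_pos: [0.5296, -0.096, 0.3301]
tcp_rot: [[-0.763, -0.646, -0.002], [-0.646, 0.763, 0.001], [0.001, 0.002, -1.0]]
force: [0.1, 1.1, -0.8]
grip_width: 0.0852
grip_force: 0.0
2.3 [-0.3353  0.2316  0.2332  1.5742  0.0002 -1.0376] [ 0.5296 -0.096   0.3301] [[-0.7633 -0.646  -0.0016]
 [-0.646   0.7633  0.0007]
 [ 0.0008  0.0016 -1.    ]] [ 0.0563  1.1138 -0.8449]
[[-0.0002 -0.965  -0.2622  0.0666]
 [ 1.      0.0001 -0.0009  0.0009]
 [ 0.0009 -0.2622  0.965  -0.1418]
 [ 0.      0.      0.      1.    ]] 412.97096914852204 321.02332505668863 239.34393637164536
wing 0.65 [316.8 219.4] [ 0.5325 -0.0966  0.161 ]
wing 0.5 [196.  133.7] [ 0.5405 -0.2051  0.161 ]
wing 0.43 [ 60.2 172.9] [ 0.6292 -0.2659  0.161 ]
rim 0.89 [441.1 440.1] [0.6266 0.14   0.136 ]
rim 0.68 [ 92.6 342.8] [ 0.755  -0.1746  0.136 ]
canister 0.95 [410.8 363.4] [0.6276 0.1398 0.    ]
canister 0.63 [424.7   1.2] [ 0.3143 -0.1378  0.    ]
canister 0.63 [151.9 288.9] [ 0.7574 -0.1731  0.    ]
cap 0.6 [316.2 210.1] [ 0.535  -0.0959  0.112 ]
```

View pics/w1.png

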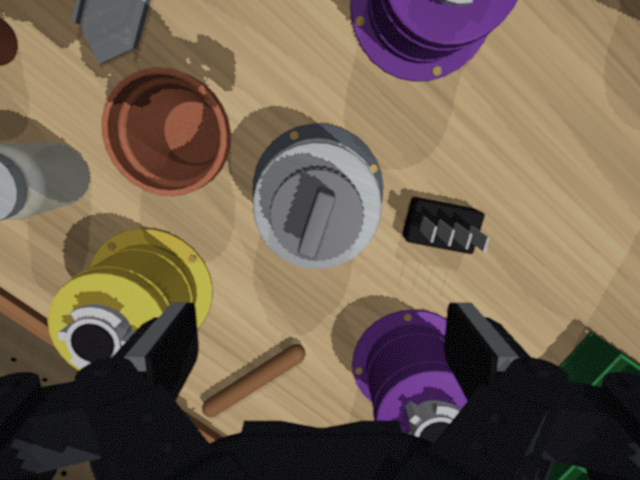

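The wrist view shows the cap at (318,205), with the wing running from about (326,192) to (311,255), tilted a little from tool x. A shadow lies to its left. I'll rectify a crop at wing-top height to measure the wing angle.

```bash
cat >> h.py <<'E'
def rect(p,s,c,z,half=.06,n=560):
    # metric top-down: column ~ world x, row ~ -world y
    q=np.array([[-1,-1],[1,-1],[1,1],[-1,1]])*half+np.array(c)
    W=np.eye(4);W[:3,:3]=s['tcp_rot'];W[:3,3]=s['eef_pos'];T=np.linalg.inv(W@np.array(p['mount']))
    src=[]
    for a in q:
        v=T@np.array([a[0],a[1],z,1]);src.append([p['fx']*v[0]/v[2]+p['cx'],p['fy']*v[1]/v[2]+p['cy']])
    H=cv2.getPerspectiveTransform(np.float32(src),np.float32([[0,n],[n,n],[n,0],[0,0]]))
    return cv2.warpPerspective(np.array(p['pixels']),H,(n,n),flags=cv2.INTER_CUBIC)
E
python3 - <<'E'
from h import *
s=monitor.read_state();p=viewer.snapshot('wrist')
i=rect(p,s,(.533,-.097),.178)
cv2.imwrite('pics/r1.png',i[:,:,::-1])
E
```

```text
(no output)
```

View pics/r1.png

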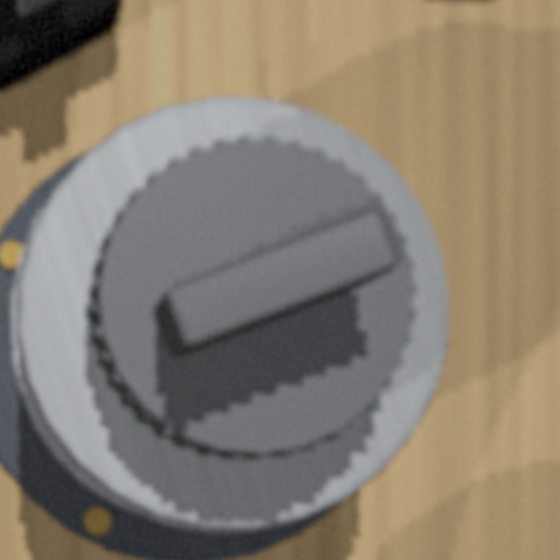

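The wing top is centred at (0.5336, -0.0968), 48.5 mm long, which agrees with the given size, and its yaw is 22°. So I turn by -18°, descend to TCP z ≈ 0.148 (the disc is at 0.144) and grip.

```bash
python3 -m pendant '[{"delta_pos":[0.016,-0.003,-0.15],"angular":[0,0,-0.09],"gripper":1},{"delta_pos":[0.016,-0.003,-0.3],"angular":[0,0,-0.18],"gripper":1},{"delta_pos":[0.016,-0.003,-0.45],"angular":[0,0,-0.202],"gripper":1},{"delta_pos":[0.016,-0.003,-0.55],"angular":[0,0,-0.202],"gripper":1},{"delta_pos":[0.016,-0.003,-0.63],"angular":[0,0,-0.202],"gripper":1},{"delta_pos":[0.016,-0.003,-0.69],"angular":[0,0,-0.202],"gripper":1},{"delta_pos":[0.016,-0.003,-0.728],"angular":[0,0,-0.202],"gripper":1},{"delta_pos":[0.016,-0.003,-0.728],"angular":[0,0,-0.202],"gripper":1}]' 40
python3 - <<'E'
from h import *
s=monitor.read_state();p=viewer.snapshot('wrist');save(p,'w2.png');print(s['force'])
E
```

```text
time: 3.4
eef_pos: [0.5325, -0.0948, 0.1486]
tcp_rot: [[-0.926, -0.379, -0.001], [-0.379, 0.926, 0.0], [0.001, 0.001, -1.0]]
force: [-0.5, -0.6, 0.8]
grip_width: 0.0852
grip_force: 0.0
[-0.48520106 -0.59885286  0.83641562]
```

View pics/w2.png

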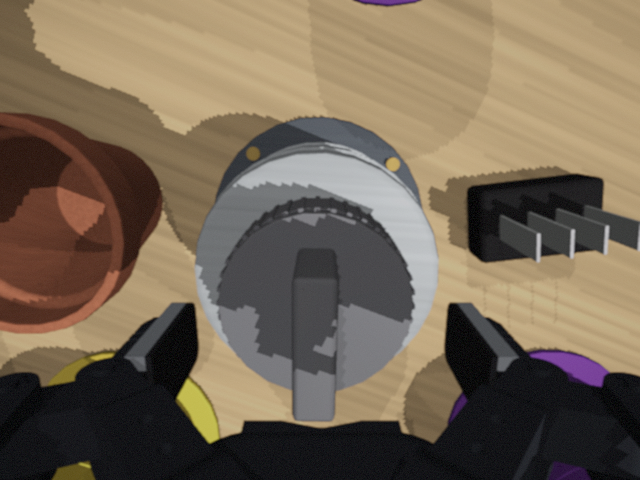

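The wrist view shows the wing vertical at columns 294–338, between the jaws (195 and 447, midpoint 321). It is parallel to them but about 1.5 mm off, so I shift slightly and grip.

```bash
python3 -m pendant '[{"delta_pos":[0.004,-0.007,0],"angular":[0,0,0],"gripper":1},{"delta_pos":[0.004,-0.007,0],"angular":[0,0,0],"gripper":-1},{"delta_pos":[0.004,-0.007,0],"angular":[0,0,0],"gripper":-1},{"delta_pos":[0.004,-0.007,0],"angular":[0,0,0],"gripper":-1},{"delta_pos":[0.004,-0.007,0],"angular":[0,0,0],"gripper":-1},{"delta_pos":[0.004,-0.007,0],"angular":[0,0,0],"gripper":-1},{"delta_pos":[0.004,-0.007,0],"angular":[0,0,0],"gripper":-1},{"delta_pos":[0.004,-0.007,0],"angular":[0,0,0],"gripper":-1}]' 50
python3 - <<'E'
from h import *
s=monitor.read_state();print(s['wrist_torque'],s['q'])
E
```

```text
time: 4.25
eef_pos: [0.5341, -0.0974, 0.1494]
tcp_rot: [[-0.926, -0.378, 0.0], [-0.378, 0.926, -0.0], [-0.0, -0.0, -1.0]]
force: [-0.6, -0.4, 1.9]
grip_width: 0.0131
grip_force: 49.2
[-0.07846058  0.03006893 -0.02714546] [-3.34883130e-01  2.83153361e-01 -1.56675557e-01  1.13071103e+00
 -6.03727839e-05 -7.22329183e-01]
```

The grip is good: width 13 mm, low forces. Now I try counter-clockwise gently.

```bash
python3 -m pendant '[{"delta_pos":[0,0,0],"angular":[0,0,0.03],"gripper":-1},{"delta_pos":[0,0,0],"angular":[0,0,0.06],"gripper":-1},{"delta_pos":[0,0,0],"angular":[0,0,0.09],"gripper":-1},{"delta_pos":[0,0,0],"angular":[0,0,0.11],"gripper":-1},{"delta_pos":[0,0,0],"angular":[0,0,0.11],"gripper":-1}]'
python3 -c "
from h import *
s=monitor.read_state();print(s['wrist_torque'])"
python3 -m pendant '[{"delta_pos":[0,0,0],"angular":[0,0,0.03],"gripper":-1},{"delta_pos":[0,0,0],"angular":[0,0,0.06],"gripper":-1},{"delta_pos":[0,0,0],"angular":[0,0,0.09],"gripper":-1},{"delta_pos":[0,0,0],"angular":[0,0,0.12],"gripper":-1},{"delta_pos":[0,0,0],"angular":[0,0,0.12],"gripper":-1}]'
python3 -c "
from h import *
s=monitor.read_state();print(s['wrist_torque'])"
```

```text
time: 4.75
eef_pos: [0.5341, -0.0974, 0.1494]
tcp_rot: [[-0.847, -0.532, 0.0], [-0.532, 0.847, -0.0], [-0.0, -0.0, -1.0]]
force: [-0.5, -1.1, 1.9]
grip_width: 0.013
grip_force: 49.1
[-0.13868425 -0.01118167  0.02308149]
time: 5.25
eef_pos: [0.5342, -0.0974, 0.1494]
tcp_rot: [[-0.733, -0.681, 0.0], [-0.681, 0.733, -0.0], [-0.0, -0.0, -1.0]]
force: [0.4, -0.9, 2.9]
grip_width: 0.0134
grip_force: 49.1
[-0.13659444 -0.01593106  0.00647648]
```

There is no resistance at about 21°, past the possible 15° stop, so this looks like the free way. I continue toward 63°.

```bash
python3 -m pendant '[{"delta_pos":[0,0,0],"angular":[0,0,0.05],"gripper":-1},{"delta_pos":[0,0,0],"angular":[0,0,0.1],"gripper":-1},{"delta_pos":[0,0,0],"angular":[0,0,0.15],"gripper":-1},{"delta_pos":[0,0,0],"angular":[0,0,0.2],"gripper":-1},{"delta_pos":[0,0,0],"angular":[0,0,0.25],"gripper":-1},{"delta_pos":[0,0,0],"angular":[0,0,0.3],"gripper":-1},{"delta_pos":[0,0,0],"angular":[0,0,0.35],"gripper":-1},{"delta_pos":[0,0,0],"angular":[0,0,0.4],"gripper":-1},{"delta_pos":[0,0,0],"angular":[0,0,0.43],"gripper":-1},{"delta_pos":[0,0,0],"angular":[0,0,0.46],"gripper":-1},{"delta_pos":[0,0,0],"angular":[0,0,0.46],"gripper":-1}]'
python3 - <<'E'
from h import *
s=monitor.read_state();print(s['wrist_torque'],s['q'])
p=viewer.snapshot('wrist');save(p,'w3.png')
E
```

```text
time: 6.35
eef_pos: [0.5342, -0.0973, 0.1494]
tcp_rot: [[-0.1, -0.995, 0.0], [-0.995, 0.1, -0.0], [0.0, -0.0, -1.0]]
force: [0.4, -0.6, 2.8]
grip_width: 0.0132
grip_force: 49.2
[-0.09072382 -0.08161202  0.04041812] [-3.34831610e-01  2.83200008e-01 -1.56587983e-01  1.13061497e+00
  6.91079844e-05 -1.80505998e+00]
```

View pics/w3.png

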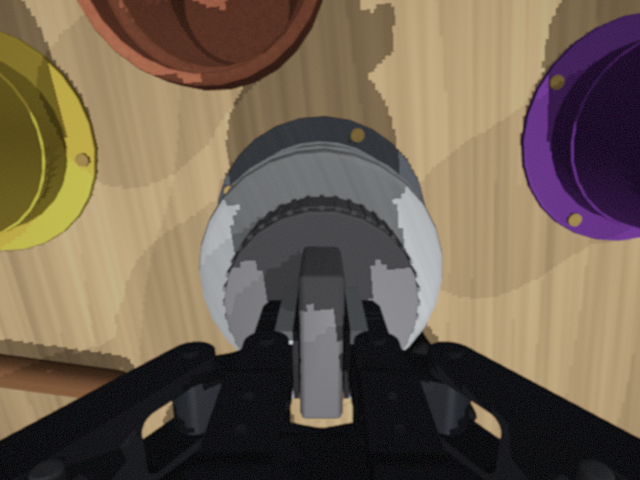

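The wing, at (320,330), has turned with the gripper by 62°. I add 2° to be mid-window, then lift gently at first.

```bash
python3 -m pendant '[{"delta_pos":[0,0,0],"angular":[0,0,0.022],"gripper":-1},{"delta_pos":[0,0,0],"angular":[0,0,0.022],"gripper":-1},{"delta_pos":[0,0,0.01],"angular":[0,0,0.022],"gripper":-1},{"delta_pos":[0,0,0.016],"angular":[0,0,0.022],"gripper":-1},{"delta_pos":[0,0,0.016],"angular":[0,0,0.022],"gripper":-1}]'
python3 -c "
from h import *
s=monitor.read_state();print(s['wrist_torque'])"
```

```text
time: 6.9
eef_pos: [0.534, -0.0973, 0.1533]
tcp_rot: [[-0.066, -0.998, -0.0], [-0.998, 0.066, 0.0], [-0.0, 0.0, -1.0]]
force: [-0.4, -0.1, -1.8]
grip_width: 0.0133
grip_force: 48.7
[ 0.02724793  0.02833342 -0.03597082]
```

The cap is up 4 mm with only its own weight on the wrist, so it is free. 70 mm more makes 74 mm in all, which leaves 50 mm of clear air.

```bash
python3 -m pendant '[{"delta_pos":[0,0,0.03],"angular":[0,0,0],"gripper":-1},{"delta_pos":[0,0,0.06],"angular":[0,0,0],"gripper":-1},{"delta_pos":[0,0,0.1],"angular":[0,0,0],"gripper":-1},{"delta_pos":[0,0,0.14],"angular":[0,0,0],"gripper":-1},{"delta_pos":[0,0,0.18],"angular":[0,0,0],"gripper":-1},{"delta_pos":[0,0,0.22],"angular":[0,0,0],"gripper":-1},{"delta_pos":[0,0,0.25],"angular":[0,0,0],"gripper":-1},{"delta_pos":[0,0,0.27],"angular":[0,0,0],"gripper":-1},{"delta_pos":[0,0,0.28],"angular":[0,0,0],"gripper":-1},{"delta_pos":[0,0,0.28],"angular":[0,0,0],"gripper":-1},{"delta_pos":[0,0,0.28],"angular":[0,0,0],"gripper":-1}]'
python3 - <<'E'
from h import *
s=monitor.read_state();print(s['wrist_torque'])
p=viewer.snapshot('scene')
a=np.array(p['pixels'])[170:310,200:390,::-1];a=cv2.resize(a,None,fx=4,fy=4,interpolation=3)
w=viewer.snapshot('wrist');b=cv2.resize(np.array(w['pixels'])[:,:,::-1],(0,0),fx=.5,fy=.5)
cv2.imwrite('pics/s2.png',a);save(w,'w4.png')
E
```

```text
time: 8.0
eef_pos: [0.5339, -0.0973, 0.2229]
tcp_rot: [[-0.065, -0.998, -0.001], [-0.998, 0.065, 0.0], [-0.0, 0.001, -1.0]]
force: [-0.3, -0.4, -1.6]
grip_width: 0.0133
grip_force: 48.7
[0.02440288 0.03405143 0.00863914]
```

View pics/s2.png

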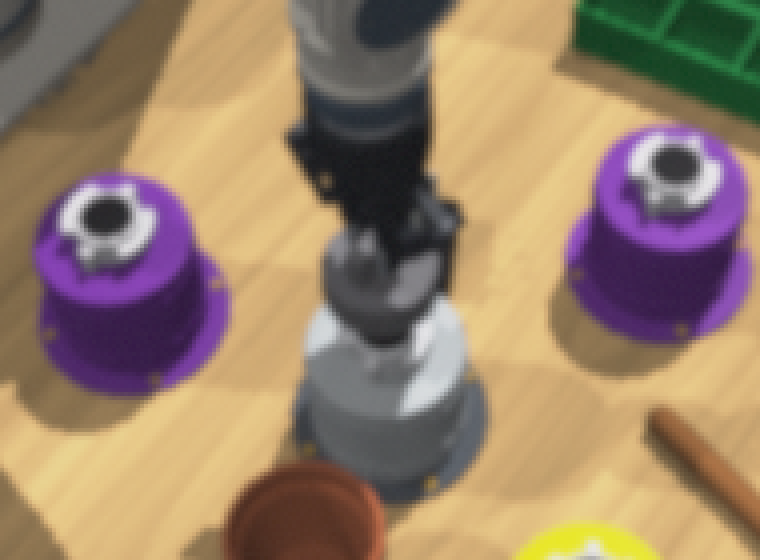

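View pics/w4.png

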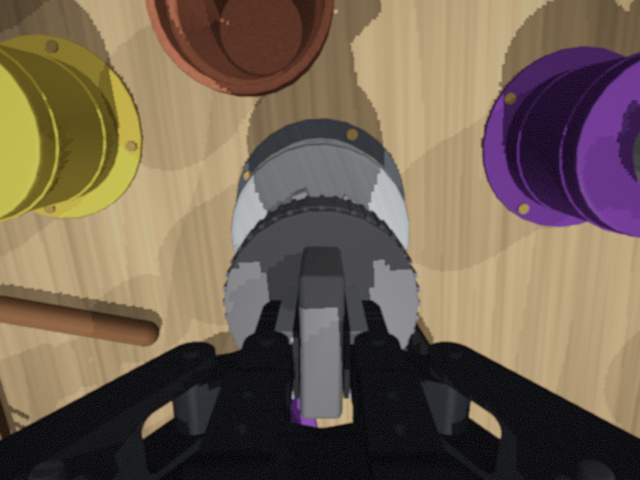

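The scene crop shows the cap held at (385,280), above the drum at (385,370), with the neck visible below it. In the wrist view the cap sits in the jaws exactly as before the lift, at (320,300), level. TCP rise is 73.5 mm, so the gap is about 50 mm.

```bash
python3 -c "
from bench import ticket
print(ticket.job_done())"
```

```text
the job is handed in; nothing more can be done
None
```

The job is handed in: the cap unlocked counter-clockwise at about 64° on the first try, and I lifted it straight up and am holding it level about 5 cm above the open canister's neck.

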